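# Fit the tube rotor to the mini centrifuge

## Robot

A 6-joint arm with a two-finger parallel gripper is mounted at the origin on a cart in front of the work surface, level with it; the furniture and walls round the work are solid. World frame = base frame: x ahead of the robot, y to its left, z up, the work surface at z = 0. Lengths are in m, angles in degrees, forces in N, time in s.
With the tool pointing down it reaches from about 0.275 to 0.85 m from the base axis. Payload 5.2 kg.
Tool frame: the origin (TCP) lies at the very end of the fingers, on their centre line; the grasp point (between the pads) lies 19 mm behind it; z points along the fingers, y is the line along which they close (so a half turn about z gives the same grasp; the last joint's range is limited). The gripper opens to 85 mm and grips with 20 to 120 N. Pads are 22 mm wide; open, the fingers measure 114 mm over their backs; the gripper's body (76 mm by 85 mm) begins 54 mm behind the grasp point. The pads swing forward as they close: fully open they stand 13 mm farther back than shut.
Start: joints at [64.698, 14.817, 87.949, -0, 77.235, -11.62], TCP at [0.13, 0.534, 0.231] pointing down, gripper open.
Joint ranges: [-179.93, 179.93], [-52.35, 119.4], [10.71, 147.94], [-69.91, 249.91], [12.55, 155.21], [-178.61, 178.61]. Speed limits (degrees/s): [147.25, 147.25, 180, 180, 180, 180].

## Interface

Orientations are given as a 3x3 rotation matrix whose columns are the frame's x, y, z axes.
In Python, from plant import robot gives the robot as it stands.
- The arm moves only by the tool carry_out, never from a script. Its argument "deltas" is a list of rows, each an object with "grip": the closure in counts, from 0 (fully open) to 255 (shut); "linear": the shift along the tool's x, y, z in cm, a list of three; "spin": the turn about the tool's z in rad. A call has 1 to 10 rows; each row shifts and turns the commanded pose from where the row before left it, along the tool's axes as they then stand; what a row does not reach is not made up. A row lasts 1/12 s, in which the tool goes at most 41.7 mm and 7.16 degrees, less where a joint would pass 70% of its speed; a pose out of reach is approached as far as the arm can. A call is refused whole if a number of a shift passes 4.17 or a number of a turn 0.125, either way. A call with a gripper value outside its range is refused whole. The fingers move at their own pace and stop on an object; "newtons" is the grip in N (left out, the last holds). Time passes only in rows, so rows that do not move let the fingers close. It gives the time, the measured TCP pose, the force, the opening and the grip force at its end, in the units of the state.
- robot.sense(): the state, without advancing time (a new reading comes with each control period).
- robot.grab_frame(name): name is "scene" or "top" or "wrist"; returns the picture (480x640x3 uint8, red, green, blue); there is no depth.
- robot.camera_model(name): a dict with "fx", "fy", "cx", "cy" (pixels), "rvec" (rotation vector, rad) and "tvec" (3), from world to camera coordinates, as OpenCV has them; the wrist camera has in their place "mount" (4x4, takes a point from camera to tool coordinates, whose origin is the TCP and whose axes are the flange's). Camera axes: x right, y down, z forward; pixel columns grow to the right and rows downward; lengths in m; the calibration is good to about 2 mm. The wrist camera is an equidistant fisheye: a pixel r from the principal point sees the ray r / f radians off the axis. A picture is of the moment at which its call begins: read the wrist's pose just before it. camera_model takes no time and is no camera call.
- robot.hand_in(): hands the job in; it is judged then, once.
Trained networks look in the newest picture that a camera, given by its name, has taken for a name from the list of things; names that differ only in an ending like _2 or _b are one class to them, and where a whole thing is asked for, a point or a joint stands for the part that bears it (a point fixed in the world has none). Each returns a list of dicts, best first, with "p" (0 to 1); they miss things now and then, are a little off and sometimes report something else, mostly with a low value. They report only what shows in the picture. A call takes as long as a camera call.
- robot.look_for(name, camera): "rect" ([left, top, right, bottom] in pixels, round what is visible of it).
- robot.silhouettes(name, camera): "region" (480x640 bool, what is visible of it) and "rect" ([left, top, right, bottom] in pixels, round what is visible of it).
- robot.place_of(name, camera): "point" ([column, row] in pixels: a listed point, or the origin of a listed thing).
The state is a dict: "time_s": time; "q": joint angles; "qd": joint speeds; "effort": joint torques, N m; "position": TCP position; "tool_rot": TCP orientation; "ft_force": force on the tool from outside, world axes, zero at the start; "wrist_torque": the same for the moment, N m; "gripper_width": finger opening in m; "gripper_force": force on a finger pad.
Only numpy, scipy, OpenCV 4.12 (cv2) and the standard library are available. Lean on these libraries where they do the work, as an engineer would, in place of code of your own. Each camera call takes 0.05 s, during which the arm holds its last target. There are 200 camera calls.

## Task

Get the mini centrifuge ready for tubes: swing its clear lid all the way back, easing it gently onto its stop, then set the round six-hole tube rotor (not the bar-shaped strip rotor) over the drive spindle and press it straight down until it clicks past the catch and sits fully home. Do not stop at the click: finish with the hand still on the rotor, keeping a firm but not heavy push down on it (a good thumb press, nothing that would hurt the bearings), with the lid still open and the strip rotor, the vial and the small carton left where they are.

Things in the scene. Friction and masses are not known exactly. Their poses are not given: they have to be found in the camera images.
- centrifuge: Mini centrifuge fixed on the table: round white housing 146 mm across, 78 mm high; open bowl 112 mm across, floor 40 mm up, under the lid; low control pod 37 mm high at its front, reaching 88 mm from the axis. Origin: on the table, on the housing's axis; z up, own -x to its front (pod, lid tab), +x to the lid's hinge: hinge axis parallel to its y, 72 mm behind the origin, 80 mm above the table.
- lid (a joint): Lid hinge, rad: 0 shut, 1.75 open against the stop (leaning a little back past upright). It may start ajar. Stiff with friction (0.16 N m), so the 120 g lid stays at any angle where it is left. Dome: clear, 131 mm across, 42 mm high; rotating up, the dome ends behind the hinge.
- lid_tab (a point): Middle of the lid's grip tab, 154 mm from the hinge axis (in front of it when shut, above it when open). The tab is a flat grey tongue, 18 mm wide along the hinge axis and 7 mm thick, standing out 28 mm beyond the lid's rim (this point is 13 mm from the rim, 15 mm from the tab's free end). Turns with the lid: x from tab to hinge, y along the hinge axis.
- spindle: Steel drive spindle upright in the middle of the bowl, fixed to the centrifuge. Origin: on its axis, on top of the 44 mm wide shoulder on which the rotor comes to rest, 52 mm above the table; z up. Shaft 17 mm thick with a tapered nose. Three 8 mm spring balls stand 3 mm out of it, centred 11 mm above the shoulder: they are the catch.
- spindle_tip (a point): Top of the spindle's nose, 20.5 mm above the shoulder. A rotor pushed down over it meets the balls about 12 mm above its seat; passing them takes about 12 N, then the resistance drops and the catch draws the rotor down the last 4 mm onto the shoulder. Home, the tube rotor's origin coincides with the spindle's.
- tube_rotor: Loose round grey rotor, about 120 g, 92 mm across, a ring of six round holes and a ribbed hub in the middle; stands upright, its turn about z does not matter. Origin: centre of its underside, z up. Disc 0 to 29 mm, hub 25 mm thick from 34 to 60 mm up. Bore open at the bottom: flared mouth 24 mm wide narrowing to a 19 mm lip 4 to 7 mm up, wider above.
- tube_rotor_hub (a point): Centre of the tube rotor's hub, 48 mm above its underside, the place to grip it (25 mm thick); the hub's flat top is 12 mm higher.
- strip_rotor: Loose bar-shaped grey rotor, 44 x 96 mm and 27 mm high, with two rows of eight small holes and the same 25 mm hub (top at 60 mm); origin at the centre of its underside, long side along its y. Not wanted: leave it.
- vial_1: Small glass injection vial, 23 mm across, 51 mm high, standing; origin at the centre of its underside. Leave it.
- ampoule_box: Small flat carton, 64 x 91 x 36 mm, origin at the centre of its underside. Leave it.

How it is judged:
By the outcome, as a careful person would: the job done as asked, in the order asked, and still so for the second after the job is handed in, while the arm keeps its last pose, push and grip.
It also fails if it takes over 72 s, if anything falls off the work surface, if the arm or the gripper's body presses on something with over 40 N, if the wrist force passes 120 N, or if a joint passes its speed limit or range.

## Working session

There is one attempt and no reset: what is moved stays moved. The work goes in short steps, Python scripts to look and compute and a tool call to move; the robot and the scene stay as the last step left them, time stands still between calls to the robot, and variables do not carry over. Pictures are saved under pics/ and viewed, at most 10 in all, crops included, and the job is handed in when it is done.

Besides the shell and the picture viewer there is one more tool, called after ">>>" by a JSON object that holds its "name" and its "arguments". carry_out: Moves the arm, as the interface text tells. Its arguments: {"type":"object","properties":{"deltas":{"type":"array","items":{"type":"object","properties":{"grip":{"type":"number"},"linear":{"type":"array","items":{"type":"number"}},"spin":{"type":"number"}}}},"newtons":{"type":"number"}},"required":["deltas"]}

```bash
mkdir -p pics; ls; cat > h.py <<'E'
import numpy as np, cv2
from plant import robot
def ray(cam,px,st=None):
    m=robot.camera_model(cam)
    if cam=='wrist':
        st=st or robot.sense(); T=np.array(m['mount']); 
        d=np.array([px[0]-m['cx'],px[1]-m['cy']])/np.array([m['fx'],m['fy']]); th=np.linalg.norm(d)
        v=np.r_[np.sin(th)*d/max(th,1e-9),np.cos(th)]
        R=np.array(st['tool_rot']); p=np.array(st['position'])
        return p+R@T[:3,3], R@T[:3,:3]@v
    R=cv2.Rodrigues(np.array(m['rvec'],float))[0]; t=np.array(m['tvec'],float).ravel()
    v=np.array([(px[0]-m['cx'])/m['fx'],(px[1]-m['cy'])/m['fy'],1])
    return -R.T@t, R.T@v
def at_z(cam,px,z,st=None):
    o,v=ray(cam,px,st); return o+v*(z-o[2])/v[2]
def proj(cam,P):
    m=robot.camera_model(cam); K=np.array([[m['fx'],0,m['cx']],[0,m['fy'],m['cy']],[0,0,1]])
    return cv2.projectPoints(np.atleast_2d(np.array(P,float)),np.array(m['rvec'],float),np.array(m['tvec'],float),K,None)[0][:,0]
def tri(obs):
    A=np.zeros((3,3));b=np.zeros(3)
    for o,v in obs:
        v=v/np.linalg.norm(v);M=np.eye(3)-np.outer(v,v);A+=M;b+=M@o
    return np.linalg.solve(A,b)
def save(img,n): cv2.imwrite('pics/'+n,cv2.cvtColor(img,cv2.COLOR_RGB2BGR))
E
cat > a.py <<'E'
from h import *
np.set_printoptions(precision=4,suppress=True)
st=robot.sense(); print(st['position'],np.array(st['tool_rot']),st['gripper_width'])
Z={'centrifuge':0,'spindle':.052,'spindle_tip':.0725,'tube_rotor':0,'tube_rotor_hub':.048,'strip_rotor':0,'vial_1':0,'ampoule_box':0,'lid_tab':.08}
for c in ('scene','top'):
    im=robot.grab_frame(c); save(im,c+'0.png')
    for n,z in Z.items():
        for r in robot.place_of(n,c)[:2]:
            if r['p']>.2: print(c,n,round(r['p'],2),np.round(r['point'],1),at_z(c,r['point'],z))
print(ray('top',[320,240]),ray('scene',[320,240]))
print(robot.camera_model('wrist'))
E
python3 a.py
```

```text
pics
[0.1299 0.5339 0.2305] [[-0.9716  0.2366 -0.0008]
 [ 0.2366  0.9716 -0.0016]
 [ 0.0003 -0.0018 -1.    ]] 0.08531579282485752
scene centrifuge 0.59 [309.6 289.3] [0.5464 0.0649 0.    ]
scene tube_rotor 0.75 [281.4 379. ] [0.4857 0.2826 0.    ]
scene tube_rotor_hub 0.97 [280.7 368.4] [0.4848 0.2823 0.048 ]
scene strip_rotor 0.83 [398.5 212.6] [ 0.4645 -0.2712  0.    ]
scene strip_rotor 0.44 [308.9 288. ] [ 0.5496  0.0626 -0.    ]
scene vial_1 0.62 [236.  306.2] [0.6668 0.1873 0.    ]
scene ampoule_box 0.77 [329.  203.8] [ 0.6425 -0.2067  0.    ]
scene lid_tab 0.76 [345.7 270.6] [0.4746 0.0311 0.08  ]
scene lid_tab 0.45 [306.4 286.8] [0.5273 0.1112 0.08  ]
top centrifuge 0.78 [271.9 248.5] [0.5478 0.0588 0.    ]
top tube_rotor_hub 0.57 [146.9 286. ] [0.4835 0.2839 0.048 ]
top strip_rotor 0.72 [443.5 292.9] [ 0.455  -0.2675  0.    ]
top vial_1 0.46 [202.3 194.9] [0.6536 0.1898 0.    ]
top ampoule_box 0.65 [410.4 190.2] [ 0.654  -0.2104  0.    ]
top ampoule_box 0.52 [151.8 285.9] [0.4822 0.2876 0.    ]
top lid_tab 0.8 [282.  291.3] [0.469  0.0383 0.08  ]
(array([0.5088, 0.0012, 1.0931]), array([ 0.0485, -0.0317, -0.9984])) (array([0.2345, 0.6011, 0.8849]), array([ 0.3109, -0.5797, -0.7532]))
{'fx': 371.64829954431775, 'fy': 371.64829954431775, 'cx': 319.3117999359296, 'cy': 237.74828114713657, 'mount': array([[ 0.0008, -0.96  , -0.2801,  0.0705],
       [ 1.    ,  0.0005,  0.0013,  0.0003],
       [-0.0011, -0.2802,  0.96  , -0.1423],
       [ 0.    ,  0.    ,  0.    ,  1.    ]])}
```

View pics/scene0.png

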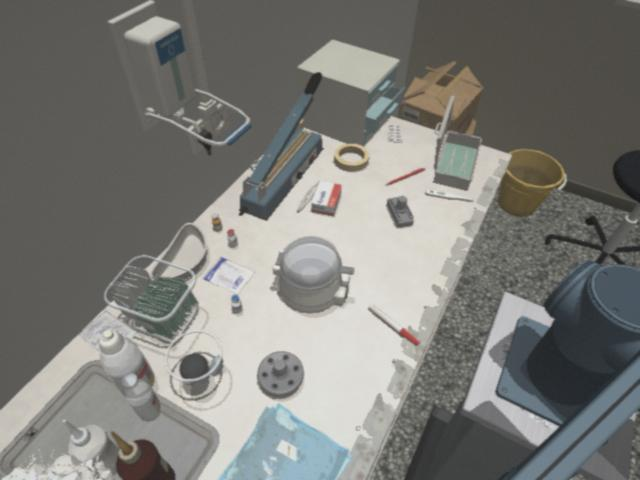

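View pics/top0.png

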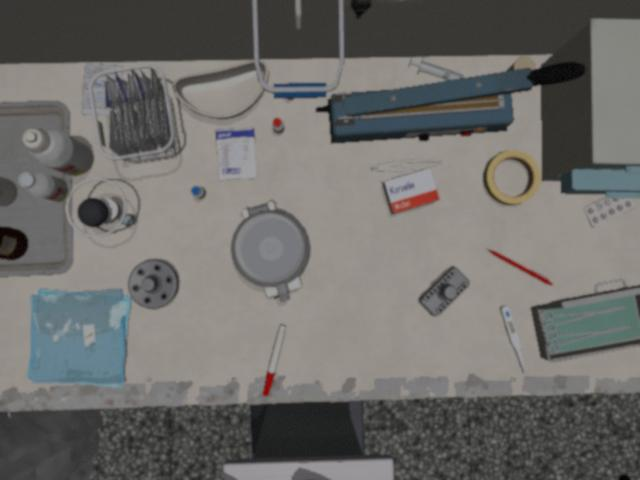

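```bash
python3 - <<'E'
from h import *
np.set_printoptions(precision=4,suppress=True)
for n,a,b in (('tab',[345.7,270.6],[282,291.3]),('hub',[280.7,368.4],[146.9,286]),('cf',[309.6,289.3],[271.9,248.5])):
    print(n,tri([ray('scene',a),ray('top',b)]))
E
```

```text
tab [0.4704 0.0384 0.0909]
hub [0.4838 0.2833 0.0507]
cf [ 0.5487  0.0595 -0.0084]
```

The scene view shows the centrifuge at about (310,275) with its lid shut or nearly so. The tab points at the robot at (346,271), the tube rotor is at (281,370) and the strip rotor is at (400,210). The top view agrees, with the tab at (282,291), the hinge at (258,208), the rotor at (153,284) and the strip rotor at (444,291). Triangulation puts the tab 81 mm from the axis with a yaw of about 15°, which fits the given sizes. I'm moving to above the tab.

>>> {"name": "carry_out", "arguments": {"deltas": [{"linear": [-2.9,-2.7,0],"grip": 0},{"linear": [-2.9,-2.7,0],"grip": 0},{"linear": [-2.9,-2.7,0],"grip": 0},{"linear": [-2.9,-2.7,0],"grip": 0},{"linear": [-2.9,-2.7,0],"grip": 0},{"linear": [-2.9,-2.7,0],"grip": 0},{"linear": [-2.9,-2.7,0],"grip": 0},{"linear": [-2.9,-2.7,0],"grip": 0},{"linear": [-2.9,-2.7,0],"grip": 0},{"linear": [-2.9,-2.7,0],"grip": 0}]}}

```text
invalid input
```

>>> {"name": "carry_out", "arguments": {"deltas": [{"linear": [-2.9,-2.7,0],"grip": 0},{"linear": [-2.9,-2.7,0],"grip": 0},{"linear": [-2.9,-2.7,0],"grip": 0},{"linear": [-2.9,-2.7,0],"grip": 0},{"linear": [-2.9,-2.7,0],"grip": 0},{"spin": -0.125,"grip": 100},{"spin": -0.125,"grip": 130},{"spin": -0.125,"grip": 130},{"spin": -0.125,"grip": 130},{"linear": [0,0,0],"grip": 130}]}}

```text
invalid input
```

```bash
cat > b.py <<'E'
from h import *
np.set_printoptions(precision=4,suppress=True)
st=robot.sense(); print(st['position'],np.array(st['tool_rot']),st['gripper_width'],st['ft_force'],st['time_s'])
im=robot.grab_frame('wrist'); save(im,'w1.png')
for n,z in {'lid_tab':.085,'spindle_tip':.0725,'centrifuge':0}.items():
    for r in robot.place_of(n,'wrist')[:3]:
        print(n,round(r['p'],2),np.round(r['point'],1),at_z('wrist',r['point'],z,st))
        if n=='lid_tab': print(tri([ray('wrist',r['point'],st),ray('scene',[345.7,270.6]),ray('top',[282,291.3])]))
for r in robot.look_for('lid_tab','wrist')[:2]: print(r)
E
python3 b.py
```

```text
[0.1301 0.5344 0.2313] [[-0.9716  0.2366 -0.0001]
 [ 0.2366  0.9716 -0.    ]
 [ 0.     -0.     -1.    ]] 0.08540972450648998 [ 0.2407 -0.1432 -0.3987] 1.0
```

>>> {"name": "carry_out", "arguments": {"deltas": [{"linear": [-2.9,-2.7,0],"grip": 0,"spin": 0},{"linear": [-2.9,-2.7,0],"grip": 0,"spin": 0},{"linear": [-2.9,-2.7,0],"grip": 0,"spin": 0},{"linear": [-2.9,-2.7,0],"grip": 0,"spin": 0},{"linear": [-2.9,-2.7,0],"grip": 0,"spin": 0},{"linear": [-2.9,-2.7,0],"grip": 0,"spin": 0},{"linear": [-2.9,-2.7,0],"grip": 0,"spin": 0},{"linear": [-2.9,-2.7,0],"grip": 0,"spin": 0},{"linear": [-2.9,-2.7,0],"grip": 0,"spin": 0},{"linear": [-2.9,-2.7,0],"grip": 0,"spin": 0}]}}

```text
time_s: 2.08
position: [0.3486, 0.2018, 0.2317]
tool_rot: [[-0.972, 0.236, 0.001], [0.236, 0.972, 0.0], [-0.001, 0.001, -1.0]]
ft_force: [1.5, 0.3, 0.2]
gripper_width: 0.0854
gripper_force: 0.0
```

>>> {"name": "carry_out", "arguments": {"deltas": [{"linear": [-2.9,-2.7,0],"grip": 0,"spin": 0},{"linear": [-2.9,-2.7,0],"grip": 0,"spin": 0},{"linear": [-2.9,-2.7,0],"grip": 0,"spin": 0},{"linear": [-2.9,-2.7,0],"grip": 0,"spin": 0},{"linear": [-2.9,-2.7,0],"grip": 0,"spin": 0},{"linear": [0,0,0],"spin": -0.12,"grip": 100},{"linear": [0,0,0],"spin": -0.12,"grip": 130},{"linear": [0,0,0],"spin": -0.12,"grip": 130},{"linear": [0,0,0],"spin": -0.12,"grip": 130},{"linear": [0,0,0],"spin": 0,"grip": 130}]}}

```text
time_s: 2.92
position: [0.457, 0.0378, 0.2313]
tool_rot: [[-0.97, -0.243, -0.0], [-0.243, 0.97, 0.0], [0.0, 0.0, -1.0]]
ft_force: [0.2, -0.4, -0.3]
gripper_width: 0.0419
gripper_force: 0.0
```

```bash
python3 b.py
```

```text
[0.457  0.0378 0.2313] [[-0.9701 -0.2425 -0.    ]
 [-0.2425  0.9701  0.    ]
 [ 0.      0.     -1.    ]] 0.04185319081028955 [ 0.1781 -0.4172 -0.3495] 2.9167
lid_tab 0.64 [315.  242.3] [0.475 0.039 0.085]
[0.4711 0.0386 0.0921]
centrifuge 0.9 [318.7 284.3] [0.5461 0.0598 0.    ]
{'rect': [249.4, 222.9, 382.6, 397.2], 'p': 0.75}
```

View pics/w1.png

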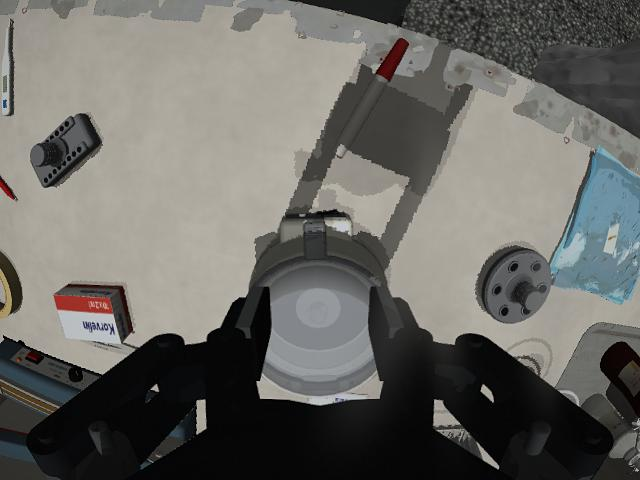

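The wrist view shows the tab at about (315,240), between the finger lines, with the dome behind it. The tab is near z 0.09, so the lid is slightly ajar. I'm going down and straddling the tab.

>>> {"name": "carry_out", "arguments": {"deltas": [{"linear": [-0.6,-0.3,2.5],"grip": 130,"spin": -0.02},{"linear": [0,0,3],"grip": 130,"spin": 0},{"linear": [0,0,3],"grip": 130,"spin": 0},{"linear": [0,0,3],"grip": 130,"spin": 0},{"linear": [0,0,2],"grip": 130,"spin": 0},{"linear": [0,0,1.2],"grip": 130,"spin": 0},{"linear": [0,0,1.2],"grip": 130,"spin": 0},{"linear": [0,0,0],"grip": 130,"spin": 0},{"linear": [0,0,0],"grip": 130,"spin": 0}], "newtons": 20}}

```text
time_s: 3.92
position: [0.4631, 0.0367, 0.0721]
tool_rot: [[-0.966, -0.257, -0.001], [-0.257, 0.966, 0.0], [0.001, 0.001, -1.0]]
ft_force: [0.2, 0.4, -0.1]
gripper_width: 0.0421
gripper_force: 0.0
```

>>> {"name": "carry_out", "arguments": {"deltas": [{"linear": [0,0,0],"grip": 160,"spin": 0},{"linear": [0,0,0],"grip": 190,"spin": 0},{"linear": [0,0,0],"grip": 220,"spin": 0},{"linear": [0,0,0],"grip": 220,"spin": 0},{"linear": [0,0,0],"grip": 220,"spin": 0},{"linear": [0,0,0],"grip": 220,"spin": 0}], "newtons": 20}}

```text
time_s: 4.42
position: [0.4644, 0.0358, 0.073]
tool_rot: [[-0.966, -0.258, 0.002], [-0.258, 0.966, -0.001], [-0.002, -0.002, -1.0]]
ft_force: [1.7, -5.0, 0.6]
gripper_width: 0.0175
gripper_force: 22.9
```

```bash
python3 - <<'E'
import numpy as np
t=np.r_[np.arange(.08,1.5,.06),np.arange(1.52,1.80,.02)]
x=15.85*np.cos(t);z=15.85*np.sin(t)
for i in range(len(t)-1): print(i,round(t[i+1],2),round(x[i+1]-x[i],2),round(-(z[i+1]-z[i]),2),'abs',round(x[i+1],2),round(z[i+1],2))
E
```

```text
0 0.14 -0.1 -0.95 abs 15.69 2.21
1 0.2 -0.16 -0.94 abs 15.53 3.15
2 0.26 -0.22 -0.93 abs 15.32 4.07
3 0.32 -0.27 -0.91 abs 15.05 4.99
4 0.38 -0.33 -0.89 abs 14.72 5.88
5 0.44 -0.38 -0.87 abs 14.34 6.75
6 0.5 -0.43 -0.85 abs 13.91 7.6
7 0.56 -0.48 -0.82 abs 13.43 8.42
8 0.62 -0.53 -0.79 abs 12.9 9.21
9 0.68 -0.58 -0.76 abs 12.32 9.97
10 0.74 -0.62 -0.72 abs 11.7 10.69
11 0.8 -0.66 -0.68 abs 11.04 11.37
12 0.86 -0.7 -0.64 abs 10.34 12.01
13 0.92 -0.74 -0.6 abs 9.6 12.61
14 0.98 -0.77 -0.55 abs 8.83 13.16
15 1.04 -0.81 -0.51 abs 8.02 13.67
16 1.1 -0.83 -0.46 abs 7.19 14.13
17 1.16 -0.86 -0.41 abs 6.33 14.53
18 1.22 -0.88 -0.35 abs 5.45 14.88
19 1.28 -0.9 -0.3 abs 4.54 15.18
20 1.34 -0.92 -0.25 abs 3.63 15.43
21 1.4 -0.93 -0.19 abs 2.69 15.62
22 1.46 -0.94 -0.13 abs 1.75 15.75
23 1.52 -0.95 -0.08 abs 0.8 15.83
24 1.54 -0.32 -0.01 abs 0.49 15.84
25 1.56 -0.32 -0.01 abs 0.17 15.85
26 1.58 -0.32 -0.0 abs -0.15 15.85
27 1.6 -0.32 0.01 abs -0.46 15.84
28 1.62 -0.32 0.01 abs -0.78 15.83
29 1.64 -0.32 0.02 abs -1.1 15.81
30 1.66 -0.32 0.03 abs -1.41 15.79
31 1.68 -0.32 0.03 abs -1.73 15.76
32 1.7 -0.31 0.04 abs -2.04 15.72
33 1.72 -0.31 0.04 abs -2.36 15.67
34 1.74 -0.31 0.05 abs -2.67 15.62
35 1.76 -0.31 0.06 abs -2.98 15.57
36 1.78 -0.31 0.06 abs -3.29 15.5
37 1.8 -0.31 0.07 abs -3.6 15.44
```

>>> {"name": "carry_out", "arguments": {"deltas": [{"linear": [-0.1,-0.1,-0.95],"grip": 220,"spin": 0},{"linear": [-0.16,0,-0.94],"grip": 220,"spin": 0},{"linear": [-0.22,0,-0.93],"grip": 220,"spin": 0},{"linear": [-0.27,0,-0.91],"grip": 220,"spin": 0},{"linear": [-0.33,0,-0.89],"grip": 220,"spin": 0}]}}

```text
time_s: 4.83
position: [0.474, 0.0384, 0.119]
tool_rot: [[-0.966, -0.258, -0.001], [-0.258, 0.966, -0.0], [0.001, 0.0, -1.0]]
ft_force: [0.8, -1.8, -2.4]
gripper_width: 0.0177
gripper_force: 22.2
```

>>> {"name": "carry_out", "arguments": {"deltas": [{"linear": [-0.38,0,-0.87],"grip": 220,"spin": 0},{"linear": [-0.43,0,-0.85],"grip": 220,"spin": 0},{"linear": [-0.48,0,-0.82],"grip": 220,"spin": 0},{"linear": [-0.53,0,-0.79],"grip": 220,"spin": 0},{"linear": [-0.58,0,-0.76],"grip": 220,"spin": 0},{"linear": [-0.62,0,-0.72],"grip": 220,"spin": 0},{"linear": [-0.66,0,-0.68],"grip": 220,"spin": 0},{"linear": [-0.7,0,-0.64],"grip": 220,"spin": 0}]}}

```text
time_s: 5.5
position: [0.5166, 0.0502, 0.1804]
tool_rot: [[-0.966, -0.258, -0.001], [-0.258, 0.966, 0.001], [0.001, 0.001, -1.0]]
ft_force: [-3.5, -0.5, -0.3]
gripper_width: 0.0177
gripper_force: 23.8
```

>>> {"name": "carry_out", "arguments": {"deltas": [{"linear": [-0.74,0,-0.6],"grip": 220,"spin": 0},{"linear": [-0.77,0,-0.55],"grip": 220,"spin": 0},{"linear": [-0.81,0,-0.51],"grip": 220,"spin": 0},{"linear": [-0.83,0,-0.46],"grip": 220,"spin": 0},{"linear": [-0.86,0,-0.41],"grip": 220,"spin": 0},{"linear": [-0.88,0,-0.35],"grip": 220,"spin": 0},{"linear": [-0.9,0,-0.3],"grip": 220,"spin": 0},{"linear": [-0.92,0,-0.25],"grip": 220,"spin": 0}]}}

```text
time_s: 6.17
position: [0.5818, 0.0683, 0.2147]
tool_rot: [[-0.966, -0.258, -0.001], [-0.258, 0.966, 0.002], [0.0, 0.002, -1.0]]
ft_force: [-2.7, 1.5, 0.7]
gripper_width: 0.0173
gripper_force: 24.6
```

>>> {"name": "carry_out", "arguments": {"deltas": [{"linear": [-0.6,0,-0.13],"grip": 220,"spin": 0},{"linear": [-0.6,0,-0.1],"grip": 220,"spin": 0},{"linear": [-0.6,0,-0.08],"grip": 220,"spin": 0},{"linear": [-0.6,0,-0.06],"grip": 220,"spin": 0},{"linear": [-0.5,0,-0.03],"grip": 220,"spin": 0},{"linear": [-0.4,0,-0.02],"grip": 220,"spin": 0},{"linear": [-0.4,0,0],"grip": 220,"spin": 0},{"linear": [-0.3,0,0],"grip": 220,"spin": 0},{"linear": [-0.3,0,0.01],"grip": 220,"spin": 0}]}}

```text
time_s: 6.92
position: [0.6231, 0.0797, 0.2188]
tool_rot: [[-0.966, -0.259, 0.0], [-0.259, 0.966, 0.002], [-0.001, 0.002, -1.0]]
ft_force: [-3.6, 3.8, 3.4]
gripper_width: 0.0173
gripper_force: 25.8
```

>>> {"name": "carry_out", "arguments": {"deltas": [{"linear": [-0.2,0,0.01],"grip": 220,"spin": 0},{"linear": [-0.2,0,0.02],"grip": 220,"spin": 0},{"linear": [-0.2,0,0.02],"grip": 220,"spin": 0},{"linear": [-0.2,0,0.02],"grip": 220,"spin": 0},{"linear": [-0.15,0,0.02],"grip": 220,"spin": 0}]}}

```text
time_s: 7.33
position: [0.6324, 0.0823, 0.2181]
tool_rot: [[-0.966, -0.259, 0.001], [-0.259, 0.966, 0.002], [-0.001, 0.002, -1.0]]
ft_force: [-3.7, 4.5, 4.0]
gripper_width: 0.0174
gripper_force: 26.2
```

>>> {"name": "carry_out", "arguments": {"deltas": [{"linear": [-0.15,0.05,0.03],"grip": 220,"spin": 0},{"linear": [-0.15,0.05,0.03],"grip": 220,"spin": 0},{"linear": [-0.15,0.05,0.03],"grip": 220,"spin": 0},{"linear": [-0.1,0,0.03],"grip": 220,"spin": 0},{"linear": [-0.1,0,0.03],"grip": 220,"spin": 0}]}}

```text
time_s: 7.75
position: [0.639, 0.0841, 0.2172]
tool_rot: [[-0.966, -0.258, 0.003], [-0.258, 0.966, 0.0], [-0.003, -0.0, -1.0]]
ft_force: [-2.6, 2.4, 6.6]
gripper_width: 0.0176
gripper_force: 26.7
```

>>> {"name": "carry_out", "arguments": {"deltas": [{"linear": [-0.1,0,0.02],"grip": 220,"spin": 0},{"linear": [-0.1,0,0.02],"grip": 220,"spin": 0},{"linear": [-0.1,0,0.02],"grip": 220,"spin": 0}]}}

```text
time_s: 8.0
position: [0.6419, 0.0849, 0.2168]
tool_rot: [[-0.966, -0.258, 0.003], [-0.258, 0.966, 0.001], [-0.003, -0.0, -1.0]]
ft_force: [-3.4, 1.0, 6.6]
gripper_width: 0.0175
gripper_force: 26.8
```

>>> {"name": "carry_out", "arguments": {"deltas": [{"linear": [-0.1,0,0],"grip": 220,"spin": 0},{"linear": [-0.1,0,0],"grip": 220,"spin": 0},{"linear": [-0.1,0,0],"grip": 220,"spin": 0}]}}

```text
time_s: 8.25
position: [0.6446, 0.0857, 0.2163]
tool_rot: [[-0.966, -0.258, 0.002], [-0.258, 0.966, 0.0], [-0.002, -0.0, -1.0]]
ft_force: [-1.7, 2.4, 6.6]
gripper_width: 0.0172
gripper_force: 26.8
```

>>> {"name": "carry_out", "arguments": {"deltas": [{"linear": [-0.1,0,0],"grip": 220,"spin": 0},{"linear": [-0.1,0,0],"grip": 220,"spin": 0}]}}

```text
time_s: 8.42
position: [0.6463, 0.0861, 0.216]
tool_rot: [[-0.966, -0.258, 0.002], [-0.258, 0.966, 0.0], [-0.002, 0.0, -1.0]]
ft_force: [-2.9, 3.3, 4.0]
gripper_width: 0.0174
gripper_force: 26.7
```

>>> {"name": "carry_out", "arguments": {"deltas": [{"linear": [-0.1,0,0.02],"grip": 220,"spin": 0},{"linear": [-0.1,0,0.02],"grip": 220,"spin": 0},{"linear": [-0.1,0,0.02],"grip": 220,"spin": 0}]}}

```text
time_s: 8.67
position: [0.6492, 0.0869, 0.2154]
tool_rot: [[-0.966, -0.258, 0.002], [-0.258, 0.966, 0.001], [-0.002, 0.0, -1.0]]
ft_force: [-2.0, 2.2, 6.1]
gripper_width: 0.0173
gripper_force: 27.0
```

```bash
python3 - <<'E'
from h import *
for c in ('scene',): save(robot.grab_frame(c)[200:360,230:430].repeat(3,0).repeat(3,1),c+'1.png')
for c in ('scene','top'):
    robot.grab_frame(c)
    for r in robot.place_of('lid_tab',c)[:1]: print(c,r); 
    for r in robot.place_of('spindle_tip',c)[:1]: print(c,r,at_z(c,r['point'],.0725))
    for r in robot.place_of('centrifuge',c)[:1]: print(c,r,at_z(c,r['point'],0))
print(robot.sense()['ft_force'])
E
```

```text
scene {'point': [262.6, 210.8], 'p': 0.78}
scene {'point': [314.6, 266.5], 'p': 0.76} [0.54202114 0.05009135 0.0725    ]
scene {'point': [310.6, 289.1], 'p': 0.93} [0.54463497 0.06327726 0.        ]
top {'point': [241.3, 179.8], 'p': 0.94}
top {'point': [265.8, 246.5], 'p': 0.59} [0.54903599 0.06575954 0.0725    ]
top {'point': [270.0, 248.8], 'p': 0.87} [0.54730918 0.06242705 0.        ]
[-1.5865661   2.88387653  5.4709957 ]
```

>>> {"name": "carry_out", "arguments": {"deltas": [{"linear": [-0.1,0,0.02],"grip": 220,"spin": 0},{"linear": [-0.1,0,0.02],"grip": 220,"spin": 0},{"linear": [-0.1,0,0.02],"grip": 220,"spin": 0}]}}

```text
time_s: 9.37
position: [0.652, 0.0877, 0.2147]
tool_rot: [[-0.966, -0.258, 0.002], [-0.258, 0.966, 0.001], [-0.002, 0.0, -1.0]]
ft_force: [-3.1, 3.1, 6.2]
gripper_width: 0.0172
gripper_force: 27.0
```

>>> {"name": "carry_out", "arguments": {"deltas": [{"linear": [-0.1,0,0.02],"grip": 220,"spin": 0},{"linear": [-0.1,0,0.02],"grip": 220,"spin": 0}]}}

```text
time_s: 9.53
position: [0.6535, 0.0882, 0.2143]
tool_rot: [[-0.966, -0.258, 0.0], [-0.258, 0.966, 0.0], [-0.001, 0.0, -1.0]]
ft_force: [-6.1, 2.0, 8.9]
gripper_width: 0.0174
gripper_force: 27.5
```

View pics/scene1.png

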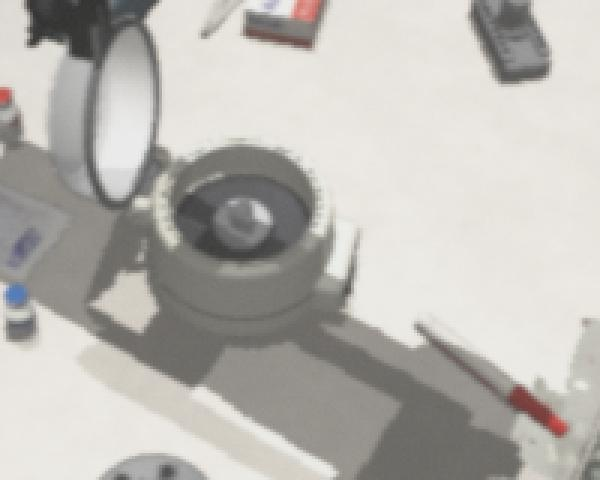

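The lid is standing open behind the bowl, held at the tab, with the spindle visible in the middle. The force in x has started to rise, so it is reaching the stop.

>>> {"name": "carry_out", "arguments": {"deltas": [{"linear": [-0.1,0,0.0],"grip": 220,"spin": 0},{"linear": [0,0,0],"grip": 220,"spin": 0},{"linear": [0,0,0],"grip": 220,"spin": 0}]}}

```text
time_s: 9.78
position: [0.6535, 0.0882, 0.2143]
tool_rot: [[-0.966, -0.258, -0.002], [-0.258, 0.966, -0.0], [0.002, 0.0, -1.0]]
ft_force: [-6.9, 0.8, 8.2]
gripper_width: 0.0179
gripper_force: 27.4
```

>>> {"name": "carry_out", "arguments": {"deltas": [{"linear": [-0.1,0,0],"grip": 220,"spin": 0},{"linear": [0,0,0],"grip": 220,"spin": 0}]}}

```text
time_s: 9.95
position: [0.6536, 0.0882, 0.2143]
tool_rot: [[-0.966, -0.258, -0.004], [-0.258, 0.966, -0.001], [0.004, 0.0, -1.0]]
ft_force: [-11.5, 0.5, 9.8]
gripper_width: 0.0173
gripper_force: 27.5
```

The position has stopped at 0.6535 while the force grows, so the lid is on its stop. I'm easing off, releasing and lifting.

>>> {"name": "carry_out", "arguments": {"deltas": [{"linear": [0.15,0,-0.1],"grip": 220,"spin": 0},{"linear": [0,0,0],"grip": 180,"spin": 0},{"linear": [0,0,0],"grip": 110,"spin": 0},{"linear": [0,0,0],"grip": 110,"spin": 0},{"linear": [0,0,0],"grip": 110,"spin": 0},{"linear": [0,0,-1.5],"grip": 110,"spin": 0},{"linear": [0,0,-2.5],"grip": 110,"spin": 0},{"linear": [0,0,-2.5],"grip": 110,"spin": 0}]}}

```text
time_s: 10.62
position: [0.6536, 0.0878, 0.2791]
tool_rot: [[-0.966, -0.258, -0.002], [-0.258, 0.966, -0.0], [0.002, 0.001, -1.0]]
ft_force: [0.5, 0.1, 0.5]
gripper_width: 0.0487
gripper_force: 0.0
```

>>> {"name": "carry_out", "arguments": {"deltas": [{"linear": [1.63,3.32,0],"grip": 110,"spin": 0},{"linear": [1.63,3.32,0],"grip": 110,"spin": 0},{"linear": [1.63,3.32,0],"grip": 110,"spin": 0},{"linear": [1.63,3.32,0],"grip": 110,"spin": 0},{"linear": [1.63,3.32,0],"grip": 110,"spin": 0},{"linear": [1.63,3.32,0],"grip": 110,"spin": 0},{"linear": [1.63,3.32,0],"grip": 110,"spin": 0},{"linear": [0,0,3.6],"grip": 110,"spin": 0},{"linear": [0,0,3.6],"grip": 110,"spin": 0},{"linear": [0,0,2.5],"grip": 110,"spin": 0}]}}

```text
time_s: 11.45
position: [0.4824, 0.2836, 0.1806]
tool_rot: [[-0.966, -0.26, -0.0], [-0.26, 0.966, -0.0], [0.0, -0.0, -1.0]]
ft_force: [-0.3, 0.2, -0.3]
gripper_width: 0.0485
gripper_force: 0.0
```

```bash
cat > c.py <<'E'
from h import *
import sys
np.set_printoptions(precision=4,suppress=True)
st=robot.sense(); R=np.array(st['tool_rot']); p=np.array(st['position']); print(p,st['time_s'])
im=robot.grab_frame('wrist'); save(im,sys.argv[1])
for n,z in {'tube_rotor_hub':.048,'tube_rotor':0,'spindle_tip':.0725,'spindle':.052,'centrifuge':0}.items():
    for r in robot.place_of(n,'wrist')[:2]:
        P=at_z('wrist',r['point'],z,st); print(n,round(r['p'],2),np.round(r['point'],1),P,'tool cm',R.T@(P-p)*100)
for c in ('scene','top'):
    robot.grab_frame(c)
    for n,z in {'spindle_tip':.0725,'spindle':.052,'centrifuge':0,'lid_tab':.23}.items():
        for r in robot.place_of(n,c)[:1]: print(c,n,r['p'],at_z(c,r['point'],z))
E
python3 c.py w2.png
```

```text
[0.4824 0.2836 0.1806] 11.45
tube_rotor_hub 0.91 [319.6 234.2] [0.489  0.2858 0.048 ] tool cm [-0.7068  0.0465 13.2567]
tube_rotor 0.72 [315.8 218. ] [0.4884 0.2823 0.    ] tool cm [-0.559  -0.2831 18.0568]
spindle_tip 0.93 [ 47.9 242.6] [0.5503 0.0592 0.0725] tool cm [ -0.7231 -23.4273  10.813 ]
spindle 0.96 [ 64.  237.8] [0.551  0.0628 0.052 ] tool cm [ -0.8904 -23.1066  12.8628]
centrifuge 0.79 [ 92.7 219.4] [0.5468 0.0617 0.    ] tool cm [ -0.4557 -23.0921  18.063 ]
scene spindle_tip 0.64 [0.5442 0.0552 0.0725]
scene centrifuge 0.68 [0.542  0.0683 0.    ]
top spindle_tip 0.57 [0.5489 0.0606 0.0725]
top spindle 0.84 [0.5484 0.06   0.052 ]
top centrifuge 0.95 [0.5461 0.0661 0.    ]
top lid_tab 0.92 [0.6478 0.0902 0.23  ]
```

View pics/w2.png

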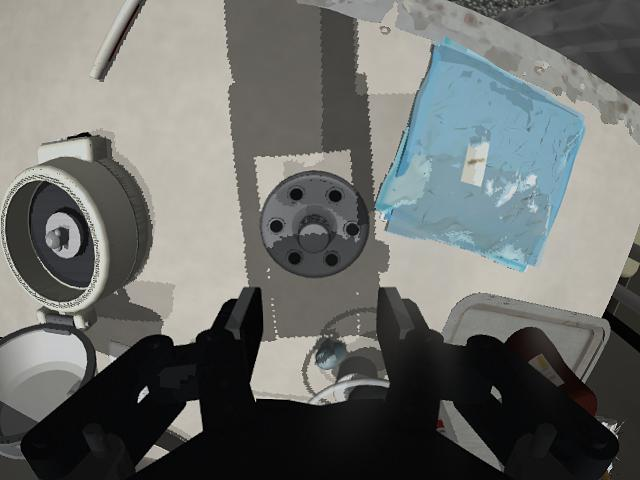

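The wrist view shows the rotor disc centred at about (315,223) with its hub top near (315,238), and the open centrifuge on the left with its spindle at (55,238). The cameras differ by about 5 mm, so I'll fit the silhouettes.

```bash
cat > fit.py <<'E'
from h import *
from scipy.optimize import least_squares
np.set_printoptions(precision=4,suppress=True)
def wproj(P,st):
    m=robot.camera_model('wrist');T=np.array(m['mount']);R=np.array(st['tool_rot']);p=np.array(st['position'])
    q=((np.atleast_2d(P)-p)@R-T[:3,3])@T[:3,:3]
    th=np.arctan2(np.hypot(q[:,0],q[:,1]),q[:,2]);u=q[:,:2]/np.hypot(q[:,0],q[:,1])[:,None]
    return np.c_[m['cx']+m['fx']*th*u[:,0],m['cy']+m['fy']*th*u[:,1]]
a=np.linspace(0,2*np.pi,60)
def ring(r,z): return np.c_[r*np.cos(a),r*np.sin(a),0*a+z]
ROT=[np.r_[ring(.046,0),ring(.046,.029)],np.r_[ring(.0125,.034),ring(.0125,.06)]]
def mask(polys,pr):
    M=np.zeros((480*4,640*4),np.uint8)
    for P in polys: cv2.fillConvexPoly(M,cv2.convexHull(np.round(pr(P)*4+1.5).astype(np.int32)),1)
    return M
def bb(M): 
    y,x=np.nonzero(M); return np.array([x.mean(),y.mean()])
def fit(cam,reg,xy,z,st=None):
    pr=(lambda P:wproj(P,st)) if cam=='wrist' else (lambda P:proj(cam,P))
    tgt=bb(np.repeat(np.repeat(reg,4,0),4,1))
    f=lambda s:(bb(mask([P+[s[0],s[1],z] for P in ROT],pr))-tgt)/4
    s=least_squares(f,xy,diff_step=.01).x
    return s, reg.sum(), mask([P+[s[0],s[1],z] for P in ROT],pr).sum()/16
E
python3 - <<'E'
from fit import *
for c in ('wrist','top','scene'):
    st=robot.sense(); robot.grab_frame(c)
    for r in robot.silhouettes('tube_rotor',c)[:1]: print(c,round(r['p'],2),np.round(r['rect']),*fit(c,np.array(r['region']),[.486,.284],0,st))
# wrist vs top on fixed things
st=robot.sense()
for n,z in {'spindle_tip':.0725,'vial_1':0}.items():
    for c in ('wrist','top'):
        r=robot.place_of(n,c)[:1]
        if r: print(n,c,at_z(c,r[0]['point'],z,st))
E
```

```text
wrist 0.64 [262. 170. 368. 277.] [0.4898 0.2811] 9066 9641.25
top 0.81 [126. 261. 180. 308.] [0.4858 0.2735] 1544 2125.4375
scene 0.93 [261. 352. 305. 398.] [0.4907 0.2783] 1621 1893.3125
spindle_tip wrist [0.5461 0.0631 0.0725]
spindle_tip top [0.5459 0.0631 0.0725]
vial_1 wrist [0.5466 0.0606 0.    ]
vial_1 top [0.6585 0.1941 0.    ]
```

>>> {"name": "carry_out", "arguments": {"deltas": [{"linear": [-0.6,-0.2,2],"grip": 110,"spin": 0},{"linear": [0,0,3],"grip": 110,"spin": 0},{"linear": [0,0,2],"grip": 110,"spin": 0},{"linear": [0,0,0],"grip": 110,"spin": 0}]}}

```text
time_s: 13.08
position: [0.487, 0.2815, 0.1083]
tool_rot: [[-0.966, -0.258, -0.008], [-0.258, 0.966, -0.003], [0.008, -0.001, -1.0]]
ft_force: [-1.4, -1.3, -0.8]
gripper_width: 0.0487
gripper_force: 0.0
```

```bash
python3 - <<'E'
from fit import *
st=robot.sense(); print(st['position']); R=np.array(st['tool_rot']);p=np.array(st['position'])
im=robot.grab_frame('wrist'); save(im[:330,150:490].repeat(2,0)[:600].repeat(2,1),'w3.png')
r=robot.silhouettes('tube_rotor','wrist')[0]; print(r['p'],r['rect'],*fit('wrist',np.array(r['region']),[.488,.283],0,st))
r=robot.place_of('tube_rotor_hub','wrist')[0]; P=at_z('wrist',r['point'],.048,st); print(r,P)
# top0
im=cv2.imread('pics/top0.png'); g=cv2.cvtColor(im,cv2.COLOR_BGR2GRAY); sub=np.zeros_like(g); sub[255:315,122:185]=(g[255:315,122:185]<125)*1
sub=cv2.morphologyEx(sub,cv2.MORPH_OPEN,np.ones((5,5))); 
cs=cv2.findContours(sub,cv2.RETR_EXTERNAL,cv2.CHAIN_APPROX_NONE)[0]; c=max(cs,key=cv2.contourArea); m=np.zeros_like(g); cv2.fillPoly(m,[c],1)
print(cv2.boundingRect(c),*fit('top',m>0,[.486,.284],0))
E
```

```text
[0.487  0.2815 0.1083]
0.76 [247.8, 175.9, 389.7, 315.2] [0.4895 0.2812] 15277 16160.0625
{'point': [320.2, 260.8], 'p': 0.88} [0.4889 0.2826 0.048 ]
(128, 258, 52, 52) [0.4873 0.2796] 2138 2130.9375
```

View pics/w3.png

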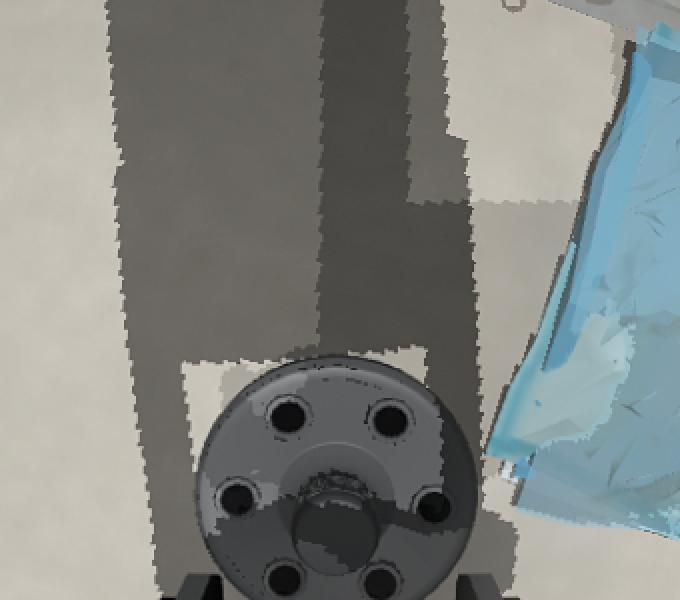

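The close view shows the rotor centred between the fingers, with its hub top at about (318,263) in the full frame. The wrist fit gives (0.489, 0.281), and the top view agrees to within 2 mm. I'm going down to grip.

>>> {"name": "carry_out", "arguments": {"deltas": [{"linear": [-0.15,0,2.5],"grip": 110,"spin": 0},{"linear": [0,0,2.5],"grip": 110,"spin": 0},{"linear": [0,0,1.5],"grip": 110,"spin": 0},{"linear": [0,0,0.9],"grip": 110,"spin": 0},{"linear": [0,0,0],"grip": 140,"spin": 0},{"linear": [0,0,0],"grip": 170,"spin": 0},{"linear": [0,0,0],"grip": 200,"spin": 0},{"linear": [0,0,0],"grip": 200,"spin": 0},{"linear": [0,0,0],"grip": 200,"spin": 0}], "newtons": 60}}

```text
time_s: 13.98
position: [0.4926, 0.2834, 0.0402]
tool_rot: [[-0.966, -0.258, 0.003], [-0.258, 0.966, 0.001], [-0.003, 0.0, -1.0]]
ft_force: [-0.0, -0.1, 3.7]
gripper_width: 0.0229
gripper_force: 59.0
```

>>> {"name": "carry_out", "arguments": {"deltas": [{"linear": [0,0,0],"grip": 200,"spin": 0},{"linear": [0,0,0],"grip": 200,"spin": 0}]}}

```text
time_s: 14.15
position: [0.4927, 0.2834, 0.0402]
tool_rot: [[-0.966, -0.258, 0.003], [-0.258, 0.966, 0.001], [-0.003, 0.0, -1.0]]
ft_force: [0.0, -0.4, 6.0]
gripper_width: 0.0228
gripper_force: 59.5
```

```bash
python3 - <<'E'
from fit import *
st=robot.sense(); print(st['position'],st['gripper_width'],st['gripper_force'],st['ft_force'],st['qd'])
im=robot.grab_frame('wrist'); save(im,'w4.png')
for z in (0,.005):
  r=robot.silhouettes('tube_rotor','wrist')[0]; print(r['p'],r['rect'],*fit('wrist',np.array(r['region']),[.488,.283],z,st))
E
```

```text
[0.4927 0.2834 0.0402] 0.022848466710847407 59.466320872306824 [ 0.0045 -0.3535  6.0062] [-0.0066  0.028  -0.0751  0.0304  0.0316  0.0526]
0.95 [225.0, 177.8, 416.0, 365.8] [0.4841 0.2805] 23078 30815.6875
0.95 [225.0, 177.8, 416.0, 365.8] [0.4824 0.2801] 23078 32731.4375
```

View pics/w4.png

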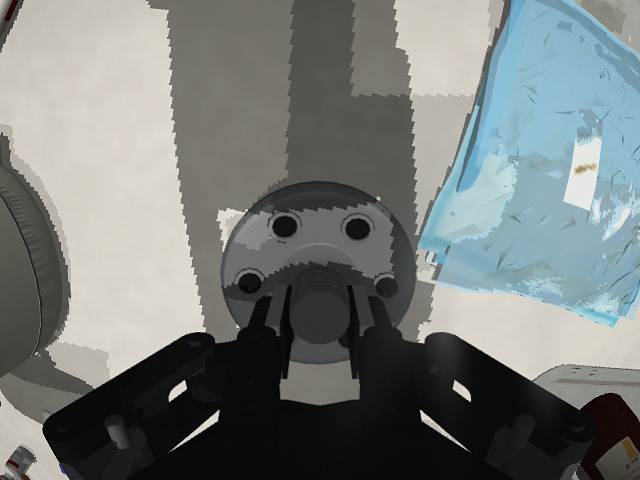

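The hub is gripped between the pads, with its top centred at about (320,316), which puts the hub roughly 4–5 mm toward tool +x. I'm lifting and going part way, where the spindle can be seen from close by.

>>> {"name": "carry_out", "arguments": {"deltas": [{"linear": [0,0,-1],"grip": 200,"spin": 0},{"linear": [0,0,-2],"grip": 200,"spin": 0},{"linear": [0,0,-3],"grip": 200,"spin": 0},{"linear": [0,0,-3],"grip": 200,"spin": 0},{"linear": [0,0,-3],"grip": 200,"spin": 0},{"linear": [0,-2,-2],"grip": 200,"spin": 0},{"linear": [0,-3,0],"grip": 200,"spin": 0},{"linear": [0,-3,0],"grip": 200,"spin": 0},{"linear": [0,-2,0],"grip": 200,"spin": 0},{"linear": [0,0,0],"grip": 200,"spin": 0}], "newtons": 60}}

```text
time_s: 15.13
position: [0.518, 0.183, 0.1793]
tool_rot: [[-0.967, -0.255, 0.001], [-0.255, 0.967, -0.002], [-0.0, -0.002, -1.0]]
ft_force: [0.7, 0.9, 0.2]
gripper_width: 0.0227
gripper_force: 59.0
```

>>> {"name": "carry_out", "arguments": {"deltas": [{"linear": [0,0,0],"grip": 200,"spin": 0},{"linear": [0,0,0],"grip": 200,"spin": 0}]}}

```text
time_s: 15.3
position: [0.5168, 0.1867, 0.1788]
tool_rot: [[-0.966, -0.258, -0.0], [-0.258, 0.966, 0.0], [0.0, 0.001, -1.0]]
ft_force: [-0.5, -0.2, -0.8]
gripper_width: 0.0228
gripper_force: 59.0
```

```bash
cat > d.py <<'E'
from fit import *
import sys
st=robot.sense(); p=np.array(st['position']); R=np.array(st['tool_rot']); print(p,R[:,2],st['gripper_width'],st['ft_force'])
im=robot.grab_frame('wrist'); save(im,sys.argv[1])
for n,z in {'spindle_tip':.0725,'spindle':.052,'centrifuge':0}.items():
    for r in robot.place_of(n,'wrist')[:1]: print(n,round(r['p'],2),np.round(r['point'],1),at_z('wrist',r['point'],z,st))
for r in robot.place_of('tube_rotor_hub','wrist')[:1]: P=at_z('wrist',r['point'],p[2]+.008,st); print('hub tool cm',r['p'],np.round(r['point'],1),R.T@(P-p)*100)
for c in ('top','scene'):
    robot.grab_frame(c)
    for n,z in {'spindle_tip':.0725,'spindle':.052,'centrifuge':0}.items():
        for r in robot.place_of(n,c)[:1]: print(c,n,round(r['p'],2),np.round(r['point'],1),at_z(c,r['point'],z))
    for r in robot.silhouettes('tube_rotor',c)[:1]: print(c,round(r['p'],2),np.round(r['rect']),*fit(c,np.array(r['region']),p[:2],p[2]-.040))
E
python3 d.py w5.png
```

```text
[0.5168 0.1867 0.1788] [-0.0004  0.0005 -1.    ] 0.022833604627330452 [-0.4806 -0.2128 -0.7658]
spindle_tip 0.92 [144.6 231.3] [0.5478 0.0599 0.0725]
spindle 0.84 [155.  228.4] [0.5511 0.0599 0.052 ]
centrifuge 0.73 [177.9 209.1] [0.5464 0.0595 0.    ]
hub tool cm 0.67 [319.3 302.8] [ 0.4019  0.0057 -0.7999]
top spindle_tip 0.61 [268.4 246.8] [0.5484 0.0611 0.0725]
top spindle 0.67 [269.5 248. ] [0.547  0.0604 0.052 ]
top centrifuge 0.69 [269.8 248.8] [0.5473 0.0628 0.    ]
top 0.75 [183. 243. 218. 300.] [0.5026 0.1677] 867 2709.3125
scene spindle_tip 0.65 [314.3 268.1] [0.5404 0.0543 0.0725]
scene spindle 0.57 [308.9 276.3] [0.5471 0.0666 0.052 ]
scene centrifuge 0.63 [307.7 287.4] [0.5529 0.0625 0.    ]
scene 0.67 [270. 276. 318. 317.] [0.508  0.1863] 1227 1985.1875
```

View pics/w5.png

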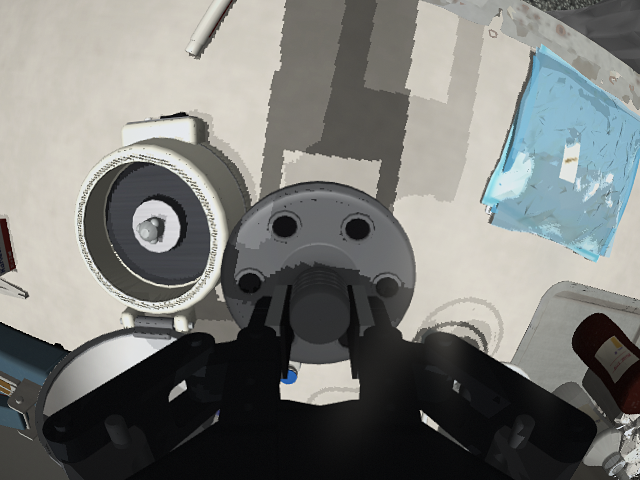

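The wrist view shows the spindle at (145–155,230) in the open bowl and the rotor held level. Its hub is about 4 mm toward tool +x, as expected, and the spindle is at (0.5485, 0.060). I'm carrying the rotor over and down to just above the nose.

>>> {"name": "carry_out", "arguments": {"deltas": [{"linear": [-0.2,-2.5,0],"grip": 200,"spin": 0},{"linear": [0,-3,0],"grip": 200,"spin": 0},{"linear": [0,-3,0],"grip": 200,"spin": 0},{"linear": [0,-2.5,0],"grip": 200,"spin": 0},{"linear": [0,-2.05,0],"grip": 200,"spin": 0},{"linear": [0,0,1.5],"grip": 200,"spin": 0},{"linear": [0,0,2],"grip": 200,"spin": 0},{"linear": [0,0,1],"grip": 200,"spin": 0},{"linear": [0,0,0],"grip": 200,"spin": 0},{"linear": [0,0,0],"grip": 200,"spin": 0}]}}

```text
time_s: 16.88
position: [0.5524, 0.061, 0.1332]
tool_rot: [[-0.966, -0.259, -0.002], [-0.259, 0.966, 0.0], [0.001, 0.001, -1.0]]
ft_force: [0.7, -0.7, -1.7]
gripper_width: 0.0227
gripper_force: 59.2
```

```bash
python3 d.py w6.png
```

```text
[0.5524 0.061  0.1332] [-0.0016  0.0001 -1.    ] 0.022666207646077286 [ 0.7448 -0.7469 -1.6689]
hub tool cm 0.59 [324.5 304.3] [ 0.334   0.2149 -0.7994]
top spindle 0.19 [244.7 178.2] [0.6758 0.1031 0.052 ]
scene spindle_tip 0.68 [312.  267.2] [0.546  0.0547 0.0725]
scene spindle 0.64 [310.9 277.9] [0.541  0.0683 0.052 ]
scene centrifuge 0.79 [309.4 289.3] [0.5468 0.0652 0.    ]
scene 0.68 [290. 242. 334. 274.] [0.5449 0.0584] 956 1491.5
```

>>> {"name": "carry_out", "arguments": {"deltas": [{"linear": [0,0,0.6],"grip": 200,"spin": 0},{"linear": [0,0,0.6],"grip": 200,"spin": 0},{"linear": [0,0,0.4],"grip": 200,"spin": 0},{"linear": [0,0,0.3],"grip": 200,"spin": 0},{"linear": [0,0,0.3],"grip": 200,"spin": 0},{"linear": [0,0,0],"grip": 200,"spin": 0},{"linear": [0,0,0],"grip": 200,"spin": 0}], "newtons": 80}}

```text
time_s: 18.22
position: [0.5527, 0.0608, 0.1114]
tool_rot: [[-0.966, -0.258, -0.0], [-0.258, 0.966, 0.0], [0.0, 0.0, -1.0]]
ft_force: [0.4, -0.2, -0.8]
gripper_width: 0.0227
gripper_force: 78.7
```

>>> {"name": "carry_out", "arguments": {"deltas": [{"linear": [0,0,0.2],"grip": 200,"spin": 0},{"linear": [0,0,0.2],"grip": 200,"spin": 0},{"linear": [0,0,0.2],"grip": 200,"spin": 0},{"linear": [0,0,0],"grip": 200,"spin": 0}]}}

```text
time_s: 18.55
position: [0.5526, 0.0608, 0.1052]
tool_rot: [[-0.966, -0.258, -0.001], [-0.258, 0.966, 0.0], [0.001, 0.0, -1.0]]
ft_force: [0.0, -0.9, -1.5]
gripper_width: 0.0221
gripper_force: 79.1
```

>>> {"name": "carry_out", "arguments": {"deltas": [{"linear": [0,0,0.15],"grip": 200,"spin": 0},{"linear": [0,0,0.15],"grip": 200,"spin": 0},{"linear": [0,0,0],"grip": 200,"spin": 0}]}}

```text
time_s: 18.8
position: [0.5525, 0.0612, 0.1026]
tool_rot: [[-0.966, -0.258, -0.001], [-0.258, 0.966, 0.001], [0.0, 0.001, -1.0]]
ft_force: [-1.2, 0.7, 3.5]
gripper_width: 0.0221
gripper_force: 79.6
```

>>> {"name": "carry_out", "arguments": {"deltas": [{"linear": [0,0,0.15],"grip": 200,"spin": 0},{"linear": [0,0,0.15],"grip": 200,"spin": 0},{"linear": [0,0,0],"grip": 200,"spin": 0}]}}

```text
time_s: 19.05
position: [0.5532, 0.0611, 0.1009]
tool_rot: [[-0.966, -0.258, 0.001], [-0.258, 0.966, 0.0], [-0.001, -0.0, -1.0]]
ft_force: [-3.0, 2.0, 6.7]
gripper_width: 0.0225
gripper_force: 80.0
```

>>> {"name": "carry_out", "arguments": {"deltas": [{"linear": [0,0,0.15],"grip": 200,"spin": 0},{"linear": [0,0,0.15],"grip": 200,"spin": 0},{"linear": [0,0,0],"grip": 200,"spin": 0}]}}

```text
time_s: 19.3
position: [0.5522, 0.0608, 0.0961]
tool_rot: [[-0.966, -0.258, -0.001], [-0.258, 0.966, -0.0], [0.001, 0.0, -1.0]]
ft_force: [0.1, -0.6, -6.6]
gripper_width: 0.0224
gripper_force: 79.1
```

The force dropped, so it has passed the catch and is being drawn down. I'll continue to the seat.

>>> {"name": "carry_out", "arguments": {"deltas": [{"linear": [0,0,0.15],"grip": 200,"spin": 0},{"linear": [0,0,0.15],"grip": 200,"spin": 0},{"linear": [0,0,0.1],"grip": 200,"spin": 0},{"linear": [0,0,0],"grip": 200,"spin": 0}]}}

```text
time_s: 19.63
position: [0.5532, 0.0607, 0.0925]
tool_rot: [[-0.966, -0.258, 0.0], [-0.258, 0.966, -0.0], [-0.0, -0.0, -1.0]]
ft_force: [-0.0, -1.0, -0.3]
gripper_width: 0.0223
gripper_force: 79.8
```

>>> {"name": "carry_out", "arguments": {"deltas": [{"linear": [0,0,0.1],"grip": 200,"spin": 0},{"linear": [0,0,0.1],"grip": 200,"spin": 0},{"linear": [0,0,0],"grip": 200,"spin": 0}]}}

```text
time_s: 19.88
position: [0.5536, 0.0607, 0.0922]
tool_rot: [[-0.966, -0.258, 0.002], [-0.258, 0.966, -0.0], [-0.002, -0.001, -1.0]]
ft_force: [-2.7, -0.1, 8.7]
gripper_width: 0.0223
gripper_force: 81.0
```

>>> {"name": "carry_out", "arguments": {"deltas": [{"linear": [0,0,0.1],"grip": 200,"spin": 0},{"linear": [0,0,0.1],"grip": 200,"spin": 0},{"linear": [0,0,0],"grip": 200,"spin": 0},{"linear": [0,0,0],"grip": 200,"spin": 0}]}}

```text
time_s: 20.22
position: [0.5539, 0.0606, 0.0921]
tool_rot: [[-0.966, -0.258, 0.004], [-0.258, 0.966, -0.001], [-0.003, -0.002, -1.0]]
ft_force: [-6.2, 0.0, 21.1]
gripper_width: 0.0225
gripper_force: 82.4
```

>>> {"name": "carry_out", "arguments": {"deltas": [{"linear": [0.1,0,0],"grip": 200,"spin": 0},{"linear": [0,0,0],"grip": 200,"spin": 0},{"linear": [0,0,0],"grip": 200,"spin": 0},{"linear": [0,0,0],"grip": 200,"spin": 0}]}}

```text
time_s: 20.55
position: [0.5536, 0.0605, 0.0921]
tool_rot: [[-0.966, -0.258, 0.005], [-0.258, 0.966, -0.0], [-0.005, -0.002, -1.0]]
ft_force: [-4.6, -0.1, 19.4]
gripper_width: 0.0226
gripper_force: 81.9
```

```bash
python3 - <<'E'
from fit import *
im=robot.grab_frame('scene'); save(im[180:360,200:440].repeat(3,0).repeat(3,1),'s9.png')
a=robot.place_of('lid_tab','scene')[0]; robot.grab_frame('top'); b=robot.place_of('lid_tab','top')[0]
print(a['p'],b['p'],tri([ray('scene',a['point']),ray('top',b['point'])])); s=robot.sense(); print(s['ft_force'],s['position'])
E
```

```text
0.63 0.65 [0.6434 0.0872 0.2383]
[-5.0184  0.093  18.7825] [0.5536 0.0605 0.0921]
```

View pics/s9.png

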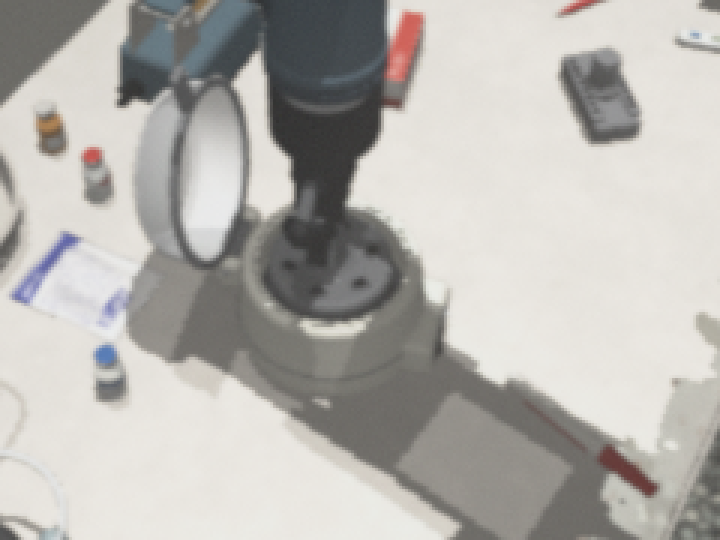

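The rotor lies flat in the bowl with the hand on its hub, and the lid stands open on its stop. The strip rotor, the carton and the vial are where they were. The push is steady at about 19 N, so I'm handing in.

```bash
python3 -c "
from plant import robot
print(robot.sense()['ft_force'],robot.hand_in())"
```

```text
the job is handed in; nothing more can be done
[-5.0184461   0.09300976 18.78248771] None
```

I handed the job in: the lid is open on its stop, the tube rotor is clicked past the catch and fully seated, and the hand is still on it pushing down at about 19 N. The strip rotor, vial and carton were left alone.

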